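Vial basket off the draining hook and into the bath

ROBOT

A 6-joint arm with a two-finger parallel gripper is mounted at the origin on the work surface. World frame = base frame: x ahead of the robot, y to its left, z up, the work surface at z = 0. Lengths are in m, angles in rad, forces in N, time in s.
With the tool pointing down it reaches from about 0.3 to 0.95 m from the base axis. Payload 3.1 kg.
Tool frame: the origin (TCP) lies midway between the tips of the shut fingers; the grasp point (between the pads) lies 19 mm behind it; z points along the fingers, y is the direction in which the jaws open and shut (so a half turn about z gives the same grasp; the last joint's range is limited). The gripper opens to 85 mm and grips with 20 to 120 N. Pads are 22 mm wide; open, the fingers measure 114 mm over their backs; the gripper's body (76 mm by 85 mm) begins 54 mm behind the grasp point. The pads swing forward as they close: fully open they stand 13 mm farther back than shut.
Start: joints at [-1.171, 0.308, 1.634, -0, 1.2, -0.07], TCP at [0.283, -0.557, 0.193] pointing down, gripper open.
Joint ranges: [-3.06, 3.06], [-0.79, 1.96], [0.05, 2.63], [-1.19, 4.34], [0.05, 2.64], [-2.94, 2.94]. Speed limits (rad/s): [2.79, 2.79, 3.14, 3.14, 3.14, 3.14].

INTERFACE

Orientations are given as a unit quaternion [w, x, y, z].
In Python, from cell import manip gives the robot as it stands. The module is installed in compiled form; this text tells all that it offers.
- The arm moves only by the tool apply_moves, never from a script. Its argument "plan" is a list of rows, each a list of 7 numbers: the turn, a rotation vector about the world's x, y, z each as a share of 180 degrees, from -1 to 1, then the shift along the world's x, y, z each as a share of 0.3 m, from -1 to 1, then the opening, from 0 (shut) to 1 (fully open). A call has 1 to 12 rows; each row is the pose to reach, as a shift and turn from the pose commanded when the call began, turning the shorter way round; what a row does not reach only later rows make up. A row lasts 1/8 s, in which the tool goes at most 62.5 mm and 10.7 degrees, less where a joint would pass 70% of its speed; a pose out of reach is approached as far as the arm can. A call with a number of a shift or a turn outside -1 to 1 is refused whole. A call with a gripper value outside its range is refused whole. The fingers move at their own pace and stop on an object; "grip_force" is the grip in N (left out, the last holds). Time passes only in rows, so rows that repeat a pose let the fingers close. It gives the time, the measured TCP pose, the force and the opening at its end, in the units of the state.
- manip.read_state(): the state, without advancing time (a new reading comes with each control period).
- manip.camera(name): name is "side" or "top"; returns a dict with "frame" (420x560x3 uint8, red, green, blue), "range_z" (420x560 float32, m along the optical axis (not along the pixel's ray), 0 where there is no reading), "camera_matrix" (3x3 intrinsics, pixels), "k1" (the pictures are not rectified: a ray, as slopes to the right and down, at radius r is drawn at 1 + k1 r^2 times it, then the intrinsics apply), "camera_from_world" (4x4, takes a point from world to camera coordinates). Camera axes: x right, y down, z forward; pixel columns grow to the right and rows downward; lengths in m; the calibration is good to about 2 mm. A picture is of the moment at which its call begins.
- manip.job_done(): hands the job in, once; it reports no verdict.
Trained networks look in a picture, given as the dict that the camera call returned (one of the last four; its "shot" number tells which), for a name from the list of things; names that differ only in an ending like _2 or _b are one class to them, and where a whole thing is asked for, a point or a joint stands for the part that bears it (a point fixed in the world has none). Each returns a list of dicts, best first, with "p" (0 to 1); they miss things now and then, are a little off and sometimes report something else, mostly with a low value. They report only what shows in the picture. A call takes as long as a camera call.
- manip.boxes_of(picture, target): "bbox" ([left, top, right, bottom] as shares, 0 to 1, of the picture: columns of its width, rows of its height, round what is visible of it).
The state is a dict: "clock": time; "qpos": joint angles; "joint_velocities": joint speeds; "joint_efforts": joint torques, N m; "ee_pos": TCP position; "eef_rot": TCP orientation; "contact_force": force on the tool from outside, world axes, zero at the start; "wrist_torque": the same for the moment, N m; "finger_gap": finger opening in m.
Only numpy, scipy, OpenCV 4.12 (cv2) and the standard library are available. Lean on these libraries where they do the work, as an engineer would, in place of code of your own. Each camera call takes 0.05 s, during which the arm holds its last target. There are 200 camera calls.

TASK

Lift the vial basket with the blue grip up and off its hook on the draining stand and stand it upright on the floor of the bath's open well. Keep it upright and set it down gently rather than dropping it, then let go; leave the red and yellow baskets hanging undisturbed.

Things in the scene. Friction and masses are not known exactly. Their poses are not given: they have to be found in the camera images.
- basket_blue: Wire vial basket, 56 mm across, 60 mm tall, 0.15-0.3 kg; origin: centre of its underside, z up. Rods at y = +-26 mm rise to a crossbar along y (8 mm square, underside z = 130 mm), which hangs on a flat hook. Blue grip on top, to pinch: 18 mm (x) by 24 mm (y), z = 138 to 193 mm. The hook's open end points to the basket's -x. To free it: lift 20 to 45 mm, draw 60 mm or more along -x, then raise.
- basket_red: Same basket and origin, red grip; stays hanging. The hooks (all alike, fixed): steel strip 20 mm wide coming from a rail on the baskets' +x side; its upturned lip is 12 mm higher than the crossbar's underside, 19 to 31 mm from the basket's axis towards -x. The rail is 40 to 50 mm behind the axis and its top is 8 mm above the crossbar's underside.
- basket_yellow: Same basket and origin, yellow grip; stays hanging. The three baskets hang 110 mm apart in a row along their y, in any order, undersides 70 mm above the bench, on a grey-based steel stand left or right of the bath. A carried basket passes in front of them, on their -x side.
- well (a point): Centre of the floor of the bath's open round well, z up: 100 mm across, 60 mm deep, flat floor 25 mm above the bench, mouth 85 mm above it. The low metal bath's other place, 140 mm away, is shut by a stepped round cover with a black knob, 109 mm above the bench. A white control box, 85 mm tall, runs along the bath's far side.

How it is judged:
By the outcome, as a careful person would: the job done as asked, in the order asked, and still so for the second after the job is handed in, with the robot touching nothing.
It also fails if it takes over 48 s, if anything falls off the work surface, if the arm or the gripper's body presses on something with over 40 N, if the wrist force passes 120 N, or if a joint passes its speed limit or range.

## Working session

There is one attempt and no reset: what is moved stays moved. The work goes in short steps, Python scripts to look and compute and a tool call to move; the robot and the scene stay as the last step left them, time stands still between calls to the robot, and variables do not carry over. Pictures are saved under pics/ and viewed, about 8 in all and at most 12, crops included, and the job is handed in when it is done.

Besides the shell and the picture viewer there is one more tool, called after "Request:" as name([rows], argument=value, ...), one row to a line, values as JSON. apply_moves: Moves the arm, as the interface text tells. Shift numbers are shares of 0.3 m and turn numbers shares of 180 degrees, none past 1 either way. Its arguments: {"type":"object","properties":{"plan":{"type":"array"},"grip_force":{"type":"number"}},"required":["plan"]}

```bash
mkdir -p pics
cat > h.py <<'E'
import numpy as np, cv2
from cell import manip
def cloud(c):
    K=np.array(c["camera_matrix"]);k1=c["k1"];T=np.linalg.inv(np.array(c["camera_from_world"]))
    z=c["range_z"];h,w=z.shape
    u,v=np.meshgrid(np.arange(w),np.arange(h))
    p=np.stack([u,v],-1).reshape(-1,1,2).astype(np.float64)
    n=cv2.undistortPoints(p,K,np.array([k1,0,0,0,0.])).reshape(h,w,2)
    P=np.dstack([n[...,0]*z,n[...,1]*z,z])
    P=P@T[:3,:3].T+T[:3,3]
    P[z<=0]=np.nan
    return P
E
python3 - <<'E'
from h import *
s=manip.read_state();print({k:np.round(v,3) for k,v in s.items()})
fr=[]
for n in("side","top"):
    c=manip.camera(n);fr.append(c["frame"]);np.savez("/tmp/"+n,**{k:c[k] for k in("frame","range_z","camera_matrix","k1","camera_from_world")})
    cv2.imwrite(f"pics/{n}0.png",c["frame"][...,::-1])
    print(n,np.round(np.linalg.inv(c["camera_from_world"]),2).tolist())
    for t in("basket_blue","basket_red","basket_yellow","well"):
        print(t,[(round(b["p"],2),(np.array(b["bbox"])*[560,420,560,420]).round().tolist()) for b in manip.boxes_of(c,t)][:3])
E
```

```text
{'clock': np.float64(0.0), 'qpos': array([-1.171,  0.309,  1.635,  0.   ,  1.2  , -0.07 ]), 'joint_velocities': array([ 0.001, -0.001, -0.002, -0.002,  0.001, -0.001]), 'joint_efforts': array([ 1.0000e-03, -4.1525e+01, -2.7666e+01, -0.0000e+00,  1.0000e-02,
       -0.0000e+00]), 'ee_pos': array([ 0.283, -0.556,  0.191]), 'eef_rot': array([-0.001,  0.973,  0.233, -0.   ]), 'contact_force': array([-0.076, -0.177, -0.648]), 'wrist_torque': array([ 0.01 , -0.036,  0.039]), 'finger_gap': np.float64(0.086)}
side [[-1.0, -0.04, 0.02, 0.49], [-0.05, 0.75, -0.66, 0.56], [0.01, -0.66, -0.75, 0.75], [0.0, 0.0, 0.0, 1.0]]
basket_blue [(0.89, [272.0, 245.0, 309.0, 336.0])]
basket_red [(0.78, [278.0, 190.0, 311.0, 275.0])]
basket_yellow [(0.66, [267.0, 323.0, 304.0, 411.0]), (0.6, [215.0, 136.0, 296.0, 215.0])]
well [(0.7, [220.0, 134.0, 297.0, 215.0])]
top [[0.03, -0.98, 0.19, 0.35], [-1.0, -0.03, -0.01, 0.0], [0.01, -0.19, -0.98, 0.95], [0.0, 0.0, 0.0, 1.0]]
basket_blue [(0.74, [118.0, 202.0, 177.0, 244.0])]
basket_red [(0.57, [188.0, 208.0, 229.0, 245.0])]
basket_yellow []
well [(0.74, [302.0, 148.0, 384.0, 241.0])]
```

View pics/side0.png

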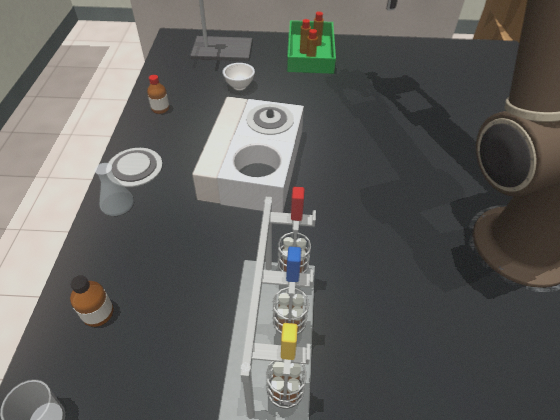

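View pics/top0.png

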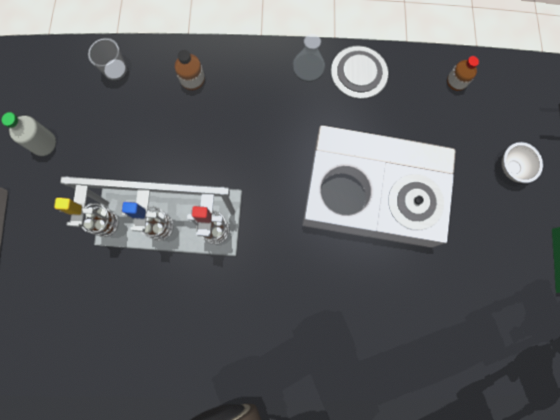

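The side view shows red at (297,204), blue at (294,264), yellow at (289,342), with the open well at (257,160). The blue basket is in the middle, and the rail is on the far (+x) side. Next I'll measure.

```bash
cat > m.py <<'E'
from h import *
def grips(c,P):
    hsv=cv2.cvtColor(c["frame"],cv2.COLOR_RGB2HSV);o={}
    for n,(a,b) in dict(blue=(105,130),yellow=(20,32),red=(0,5)).items():
        m=(hsv[...,0]>=a)&(hsv[...,0]<=b)&(hsv[...,1]>150)&(hsv[...,2]>60)
        m&=(P[...,2]>.15)&(P[...,2]<.35)&(P[...,1]>0)&(P[...,0]<.8)
        k,l,st,_=cv2.connectedComponentsWithStats(m.astype(np.uint8))
        if k<2: continue
        m=l==1+np.argmax(st[1:,4]); o[n]=P[m]
    return o
E
python3 - <<'E'
from m import *
for n in("side","top"):
    c=dict(np.load(f"/tmp/{n}.npz"));c["k1"]=float(c["k1"]);P=cloud(c)
    print(n)
    for k,q in grips(c,P).items():
        zt=np.percentile(q[:,2],95);t=q[q[:,2]>zt-.006]
        print(k,len(q),np.percentile(q,[3,50,97],axis=0).round(4).tolist(),"top",len(t),np.median(t,0).round(4),"rng",np.percentile(t,[3,97],axis=0).round(4).tolist())
    # well: floor points & mouth
    x,y,z=P[...,0],P[...,1],P[...,2]
    if n=="top":
        m=(z>.015)&(z<.035);m[:,:300]=0;m[:,390:]=0;m[:140]=0;m[245:]=0
        print("floor",m.sum(),np.median(P[m],0).round(4),P[m].min(0).round(3),P[m].max(0).round(3))
    else:
        m=np.zeros(z.shape,bool);m[135:190,225:295]=1;m&=(z<.07)&(z>.015)
    # bath top plane z~.085, mouth
    b=(z>.079)&(z<.091)&(x>.3)&(x<.8)
    b[:, :]&=(y<.15)&(y>-.3)
    q=P[b];print("bathtop",b.sum(),np.percentile(q,[1,50,99],axis=0).round(3).tolist())
    bi=b.astype(np.uint8)
    # rim by hole contour in rectified grid
    u=np.round((q[:,:2]-[.3,-.3])/.001).astype(int);I=np.zeros((500,450),np.uint8);I[u[:,0],u[:,1]]=255
    I=cv2.morphologyEx(I,cv2.MORPH_CLOSE,np.ones((7,7)))
    cs,h=cv2.findContours(I,cv2.RETR_CCOMP,cv2.CHAIN_APPROX_NONE)
    for a,hh in zip(cs,h[0]):
        if cv2.contourArea(a)>3000:
            r=cv2.minAreaRect(a);e=cv2.minEnclosingCircle(a);print("cont",hh[3],cv2.contourArea(a),"xy",.3+r[0][1]/1000,-.3+r[0][0]/1000,r[1],r[2],"circ",.3+e[0][1]/1000,-.3+e[0][0]/1000,e[1])
    # rail
    m=(z>.17)&(z<.24)&(y>.05)&(x<.8)
    hsv=cv2.cvtColor(c["frame"],cv2.COLOR_RGB2HSV);m&=hsv[...,1]<60
    q=P[m];zz=q[:,2];print("steel",m.sum(),np.percentile(q,[1,50,99],axis=0).round(3).tolist(),np.histogram(zz,14,(.17,.24))[0])
    far=q[(q[:,0]>np.percentile(q[:,0],60))];
    for lo in np.arange(.1,.5,.05):
        s=q[(q[:,1]>lo)&(q[:,1]<lo+.05)]
        if len(s)>20: print("rail y",round(lo,2),len(s),np.percentile(s[:,0],[5,50,95,99]).round(3),np.percentile(s[:,2],[50,95]).round(3))
E
```

```text
side
blue 172 [[0.4747, 0.2182, 0.262], [0.4816, 0.2293, 0.2641], [0.4891, 0.2388, 0.2659]] top 172 [0.4816 0.2293 0.2641] rng [[0.4747, 0.2182, 0.262], [0.4891, 0.2388, 0.2659]]
yellow 151 [[0.4764, 0.3272, 0.2607], [0.4824, 0.3373, 0.2635], [0.4925, 0.3494, 0.2655]] top 149 [0.4824 0.3366 0.2635] rng [[0.4764, 0.3272, 0.2612], [0.4925, 0.3494, 0.2655]]
red 135 [[0.4705, 0.1084, 0.262], [0.4781, 0.12, 0.2643], [0.4855, 0.1292, 0.266]] top 135 [0.4781 0.12   0.2643] rng [[0.4705, 0.1084, 0.262], [0.4855, 0.1292, 0.266]]
bathtop 4682 [[0.474, -0.296, 0.08], [0.604, -0.176, 0.087], [0.686, 0.108, 0.091]]
cont -1 39487.5 xy 0.5817734985351563 -0.1897468795776367 (247.79541015625, 195.75112915039062) 7.65770959854126 circ 0.5802804870605469 -0.18923957061767577 154.8953399658203
cont 8 8311.0 xy 0.5625 -0.13399999999999998 (104.0, 103.0) 0.0 circ 0.5619615478515625 -0.13326922607421873 53.407798767089844
steel 3692 [[0.452, 0.092, 0.177], [0.517, 0.249, 0.203], [0.539, 0.37, 0.214]] [  27   27   22   54   75  282 1465 1231  495    5    5    2    2    0]
rail y 0.1 717 [0.452 0.496 0.529 
[... 1085 characters left out ...]
116210938) 7.711892604827881 circ 0.57773583984375 -0.19116165924072265 154.5566864013672
cont 14 8114.0 xy 0.56 -0.13549999999999998 (101.0, 102.0) 0.0 circ 0.5589506225585937 -0.13508383178710937 53.32297134399414
steel 2870 [[0.448, 0.085, 0.178], [0.519, 0.223, 0.203], [0.537, 0.364, 0.217]] [  14   19   50   92   95  928  408 1138   90   15   10    2    4    5]
rail y 0.1 681 [0.448 0.505 0.527 0.529] [0.201 0.212]
rail y 0.15 277 [0.478 0.523 0.53  0.531] [0.206 0.208]
rail y 0.2 677 [0.455 0.509 0.532 0.533] [0.2   0.211]
rail y 0.25 261 [0.524 0.528 0.535 0.536] [0.206 0.208]
rail y 0.3 710 [0.459 0.51  0.536 0.538] [0.2   0.209]
rail y 0.35 99 [0.528 0.531 0.538 0.539] [0.206 0.208]
```

Request:
apply_moves([
  [0,0,0,0,0,0.667,1],
  [0,0,0,0,0,0.667,1],
  [0,0,0,0,0,0.667,1],
  [0,0,-0.161,0.33,1,0.667,1],
  [0,0,-0.161,0.33,1,0.667,1],
  [0,0,-0.161,0.33,1,0.667,1],
  [0,0,-0.161,0.33,1,0.667,1],
  [0,0,-0.161,0.33,1,0.667,1],
  [0,0,-0.161,0.33,1,0.667,1],
  [0,0,-0.161,0.33,1,0.667,1],
  [0,0,-0.161,0.33,1,0.667,1],
], grip_force=40)

```text
clock: 1.88
ee_pos: [0.3815, -0.2585, 0.3925]
eef_rot: [0.0, 1.0, -0.019, -0.0]
contact_force: [0.1, -0.7, 0.1]
finger_gap: 0.0852
```

Request:
apply_moves([
  [0,0,0,0.32,1,0,0.7],
  [0,0,0,0.32,1,0,0.7],
  [0,0,0,0.32,1,0,0.7],
  [0,0,0,0.32,1,0,0.7],
  [0,0,0,0.32,1,0,0.7],
  [0,0,0,0.32,1,0,0.7],
  [0,0,0,0.32,1,0,0.7],
  [0,0,0,0.32,1,0,0.7],
  [0,0,0,0.32,1,0,0.7],
])

```text
clock: 3.0
ee_pos: [0.4779, 0.0411, 0.3927]
eef_rot: [0.0, 1.0, -0.019, 0.0]
contact_force: [-0.2, -0.1, 0.0]
finger_gap: 0.0596
```

Request:
apply_moves([
  [0,0,0,0,0.61,0,0.7],
  [0,0,0,0,0.61,0,0.7],
  [0,0,0,0,0.61,0,0.7],
  [0,0,0,0,0.61,0,0.7],
  [0,0,0,0,0.61,0,0.7],
  [0,0,0,0,0.61,0,0.7],
  [0,0,0,0,0.61,0,0.7],
  [0,0,0,0,0.61,0,0.7],
])

```text
clock: 4.0
ee_pos: [0.4781, 0.2248, 0.3929]
eef_rot: [-0.0, 1.0, -0.019, 0.0]
contact_force: [-0.1, 0.4, 0.1]
finger_gap: 0.0594
```

Run:
```python
from m import *
s=manip.read_state();print({k:np.round(v,4) for k,v in s.items()})
from scipy.spatial.transform import Rotation as R
w=s["eef_rot"];M=R.from_quat([w[1],w[2],w[3],w[0]]).as_matrix();print(M.round(3))
c=manip.camera("side");P=cloud(c)
for k,q in grips(c,P).items(): print(k,len(q),np.percentile(q,[3,50,97],axis=0).round(4).tolist())
cv2.imwrite("pics/s1.png",cv2.resize(c["frame"][130:420,180:400,::-1],None,fx=2,fy=2))
```

```text
{'clock': np.float64(4.0), 'qpos': array([ 3.5720e-01,  1.7000e-03,  1.5897e+00, -1.0000e-04,  1.5499e+00,
        1.9655e+00]), 'joint_velocities': array([ 0.0073,  0.0033, -0.001 ,  0.0024, -0.0019,  0.0005]), 'joint_efforts': array([-4.03000e-02, -3.05982e+01, -3.04989e+01, -2.50000e-03,
       -1.00000e-04, -7.00000e-04]), 'ee_pos': array([0.4781, 0.2248, 0.3929]), 'eef_rot': array([-0.000e+00,  9.998e-01, -1.880e-02,  2.000e-04]), 'contact_force': array([-0.0651,  0.4144,  0.133 ]), 'wrist_torque': array([ 0.0361, -0.0038,  0.0267]), 'finger_gap': np.float64(0.0594)}
[[ 0.999 -0.038  0.   ]
 [-0.038 -0.999  0.   ]
 [ 0.    -0.    -1.   ]]
blue 174 [[0.4747, 0.2186, 0.2619], [0.4816, 0.2295, 0.2642], [0.4891, 0.2389, 0.2659]]
yellow 219 [[0.4764, 0.3272, 0.2364], [0.4825, 0.3406, 0.2635], [0.4924, 0.3497, 0.2654]]
red 142 [[0.4706, 0.1083, 0.2593], [0.4781, 0.1204, 0.2643], [0.4856, 0.1294, 0.2659]]
```

View pics/s1.png

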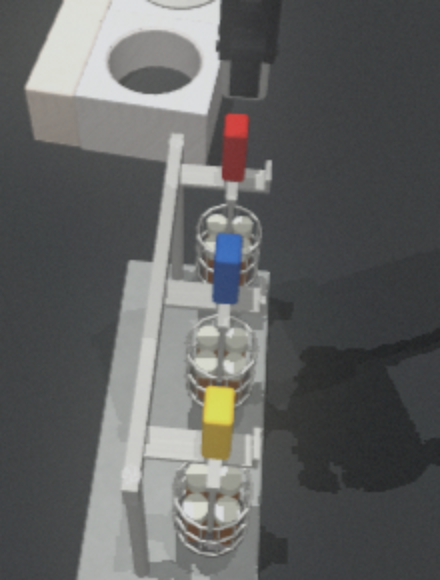

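The gripper is above blue, and all three baskets hang undisturbed. Next I'll go down and close.

Request:
apply_moves([
  [0,0,0,0.007,0.005,-0.12,0.7],
  [0,0,0,0.007,0.005,-0.24,0.7],
  [0,0,0,0.007,0.005,-0.34,0.7],
  [0,0,0,0.007,0.005,-0.42,0.7],
  [0,0,0,0.007,0.005,-0.48,0.7],
  [0,0,0,0.007,0.005,-0.53,0.7],
  [0,0,0,0.007,0.005,-0.56,0.7],
  [0,0,0,0.007,0.005,-0.583,0.7],
  [0,0,0,0.007,0.005,-0.583,0.7],
])

```text
clock: 5.18
ee_pos: [0.48, 0.2272, 0.2176]
eef_rot: [0.0, 1.0, -0.018, -0.0]
contact_force: [-1.0, 0.0, -0.5]
finger_gap: 0.0599
```

Request:
apply_moves([
  [0,0,0,0,0,0,0.4],
  [0,0,0,0,0,0,0.3],
  [0,0,0,0,0,0,0.2],
  [0,0,0,0,0,0,0.1],
  [0,0,0,0,0,0,0],
  [0,0,0,0,0,0,0],
  [0,0,0,0,0,0,0],
  [0,0,0,0,0,0,0],
  [0,0,0,0,0,0,0],
], grip_force=50)

```text
clock: 6.3
ee_pos: [0.4806, 0.2275, 0.2186]
eef_rot: [-0.0, 1.0, -0.018, 0.001]
contact_force: [-0.9, 1.0, 5.3]
finger_gap: 0.0223
```

Run:
```python
from m import *
s=manip.read_state();print({k:np.round(v,4) for k,v in s.items()})
c=manip.camera("side");P=cloud(c)
for k,q in grips(c,P).items(): print(k,len(q),np.percentile(q,[3,50,97],axis=0).round(4).tolist())
cv2.imwrite("pics/s2.png",cv2.resize(c["frame"][130:420,180:400,::-1],None,fx=2,fy=2))
```

```text
{'clock': np.float64(6.3), 'qpos': array([3.6010e-01, 1.0240e-01, 1.8272e+00, 2.0000e-04, 1.2103e+00,
       1.9669e+00]), 'joint_velocities': array([ 0.0011, -0.0007, -0.0009,  0.0003, -0.0011, -0.0005]), 'joint_efforts': array([-3.91000e-01, -2.96804e+01, -2.52909e+01, -2.22100e-01,
       -2.26000e-02, -1.00000e-03]), 'ee_pos': array([0.4806, 0.2275, 0.2186]), 'eef_rot': array([-4.000e-04,  9.998e-01, -1.800e-02,  8.000e-04]), 'contact_force': array([-0.8593,  1.031 ,  5.3394]), 'wrist_torque': array([0.1457, 0.0259, 0.039 ]), 'finger_gap': np.float64(0.0223)}
blue 1 [[0.4817, 0.2377, 0.2461], [0.4817, 0.2377, 0.2461], [0.4817, 0.2377, 0.2461]]
yellow 261 [[0.4765, 0.3278, 0.229], [0.4829, 0.3414, 0.2632], [0.4925, 0.3498, 0.2653]]
```

View pics/s2.png

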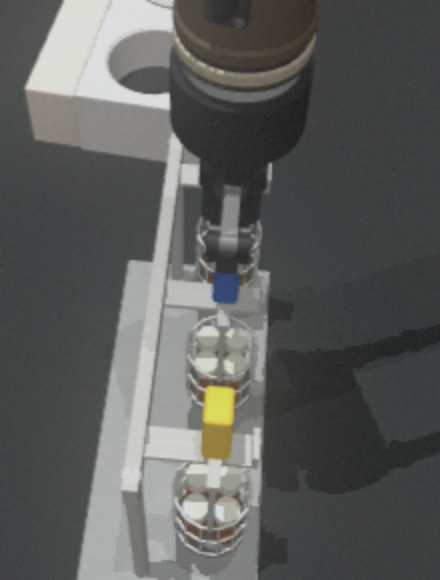

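The fingers hold the blue grip near crop pixel (227,285), with a gap of 22 mm. I'll lift it 32 mm.

Request:
apply_moves([
  [0,0,0,0,0,0.02,0],
  [0,0,0,0,0,0.045,0],
  [0,0,0,0,0,0.07,0],
  [0,0,0,0,0,0.095,0],
  [0,0,0,0,0,0.107,0],
  [0,0,0,0,0,0.107,0],
  [0,0,0,0,0,0.107,0],
  [0,0,0,0,0,0.107,0],
])

```text
clock: 7.35
ee_pos: [0.4798, 0.2271, 0.2495]
eef_rot: [0.0, 1.0, -0.018, -0.0]
contact_force: [-0.3, 0.3, -2.5]
finger_gap: 0.0217
```

Run:
```python
from m import *
c=manip.camera("side")
cv2.imwrite("pics/s3.png",cv2.resize(c["frame"][130:420,180:400,::-1],None,fx=2,fy=2))
```

```text
(no output)
```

View pics/s3.png

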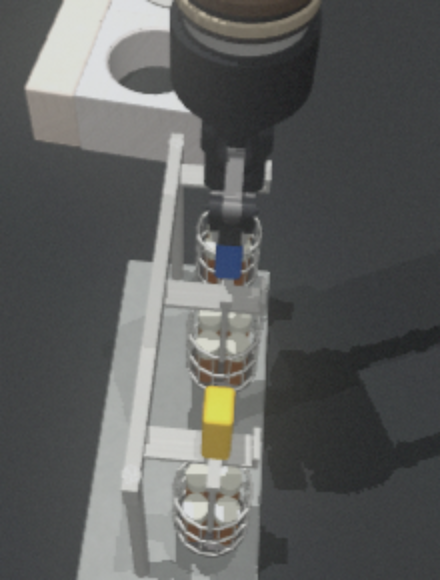

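The basket came up with the grip (weight about 2.5 N) and its crossbar is clear of the hook. I'll draw it out along -x by 120 mm.

Request:
apply_moves([
  [0,0,0,-0.02,0.001,0,0],
  [0,0,0,-0.05,0.002,0,0],
  [0,0,0,-0.09,0.003,0,0],
  [0,0,0,-0.14,0.005,0,0],
  [0,0,0,-0.19,0.007,0,0],
  [0,0,0,-0.24,0.008,0,0],
  [0,0,0,-0.29,0.01,0,0],
  [0,0,0,-0.34,0.012,0,0],
  [0,0,0,-0.38,0.013,0,0],
  [0,0,0,-0.4,0.014,0,0],
  [0,0,0,-0.4,0.014,0,0],
  [0,0,0,-0.4,0.014,0,0],
])

```text
clock: 8.9
ee_pos: [0.3605, 0.2315, 0.25]
eef_rot: [-0.0, 1.0, -0.018, 0.0]
contact_force: [-0.8, -0.0, -2.3]
finger_gap: 0.0222
```

Request:
apply_moves([
  [0,0,0,0,0,0.02,0],
  [0,0,0,0,0,0.06,0],
  [0,0,0,0,0,0.11,0],
  [0,0,0,0,0,0.16,0],
  [0,0,0,0,0,0.2,0],
  [0,0,0,0,0,0.23,0],
  [0,0,0,0,0,0.24,0],
  [0,0,0,0,0,0.24,0],
])

```text
clock: 9.9
ee_pos: [0.3599, 0.2313, 0.3218]
eef_rot: [0.0, 1.0, -0.018, -0.0]
contact_force: [-0.3, -0.1, -2.8]
finger_gap: 0.022
```

Run:
```python
from m import *
c=manip.camera("side");P=cloud(c)
for k,q in grips(c,P).items(): print(k,len(q),np.percentile(q,[3,50,97],axis=0).round(4).tolist())
np.savez("/tmp/s4",P=P,f=c["frame"])
cv2.imwrite("pics/s4.png",cv2.resize(c["frame"][100:420,160:480,::-1],None,fx=1.8,fy=1.8))
```

```text
blue 339 [[0.3547, 0.2257, 0.3165], [0.3647, 0.242, 0.333], [0.37, 0.2433, 0.3491]]
yellow 139 [[0.4765, 0.3279, 0.2606], [0.4831, 0.3364, 0.2638], [0.4925, 0.3491, 0.2655]]
red 136 [[0.4705, 0.1082, 0.2614], [0.478, 0.1203, 0.2639], [0.4856, 0.1293, 0.2661]]
```

View pics/s4.png

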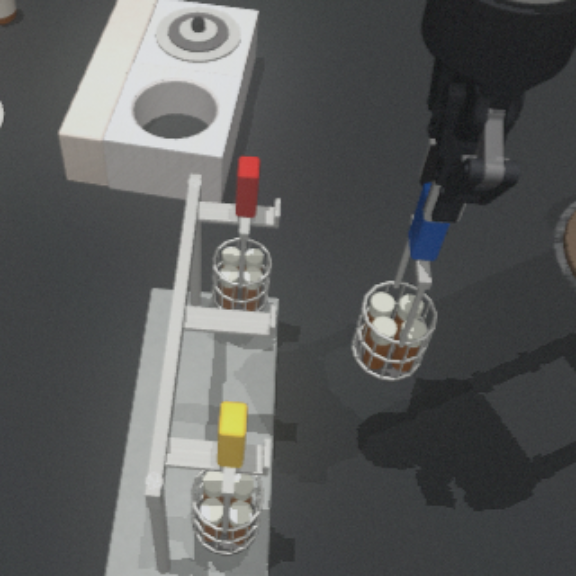

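```bash
cat > t.py <<'E'
from m import *
def tilt(c,ctr,zb):
    P=cloud(c);q=grips(c,P)["blue"]
    # front (+y) face of grip: edges per height
    for lo in np.arange(q[:,2].min(),q[:,2].max(),.006):
        s=q[(q[:,2]>=lo)&(q[:,2]<lo+.006)]
        if len(s)>8: print("z%.3f n%d x %.4f..%.4f mid y %.4f"%(lo+.003,len(s),*np.percentile(s[:,0],[5,95]),np.median(s[:,1])))
    m=(abs(P[...,0]-ctr[0])<.09)&(abs(P[...,1]-ctr[1])<.09)&(P[...,2]>zb-.03)&(P[...,2]<zb+.075)
    b=P[m]
    for lo in np.arange(zb-.03,zb+.075,.01):
        s=b[(b[:,2]>=lo)&(b[:,2]<lo+.01)]
        if len(s)>8: print("basket z%.3f n%d x %.3f..%.3f y %.3f..%.3f"%(lo+.005,len(s),*np.percentile(s[:,0],[2,98]),*np.percentile(s[:,1],[2,98])))
E
python3 - <<'E'
from t import *
for n in("side","top"):
    c=manip.camera(n);print(n)
    try: tilt(c,(.37,.231),.175)
    except Exception as e: print(e)
    print(np.array(manip.read_state()["wrist_torque"]).round(3))
E
```

```text
side
z0.318 n44 x 0.3554..0.3697 mid y 0.2422
z0.324 n58 x 0.3554..0.3697 mid y 0.2420
z0.330 n56 x 0.3551..0.3697 mid y 0.2421
z0.336 n60 x 0.3558..0.3697 mid y 0.2420
z0.342 n62 x 0.3549..0.3697 mid y 0.2419
z0.348 n58 x 0.3552..0.3698 mid y 0.2418
basket z0.170 n20 x 0.344..0.386 y 0.237..0.259
basket z0.180 n329 x 0.337..0.387 y 0.214..0.259
basket z0.190 n125 x 0.336..0.387 y 0.206..0.259
basket z0.200 n201 x 0.336..0.459 y 0.210..0.259
basket z0.210 n239 x 0.335..0.457 y 0.210..0.259
basket z0.220 n211 x 0.335..0.388 y 0.205..0.258
basket z0.230 n634 x 0.335..0.387 y 0.205..0.258
basket z0.240 n36 x 0.357..0.383 y 0.206..0.260
basket z0.250 n18 x 0.358..0.364 y 0.206..0.260
[-0.004  0.016 -0.035]
top
'blue'
[-0.016 -0.004 -0.041]
```

It is upright; the lean is only perspective: grip edges constant in x with z, and the basket centred under the grip, underside at about 0.174. Next I'll carry it in front of red, then over the well.

Request:
apply_moves([
  [0,0,0,0,-0.03,0,0],
  [0,0,0,0,-0.09,0,0],
  [0,0,0,0,-0.18,0,0],
  [0,0,0,0,-0.29,0,0],
  [0,0,0,0,-0.41,0,0],
  [0,0,0,0,-0.53,0,0],
  [0,0,0,0,-0.65,0,0],
  [0,0,0,0,-0.76,0,0],
  [0,0,0,0,-0.86,0,0],
  [0,0,0,0,-0.94,0,0],
  [0,0,0,0,-0.98,0,0],
  [0,0,0,0,-1,0,0],
])

```text
clock: 11.55
ee_pos: [0.3598, -0.069, 0.3217]
eef_rot: [-0.0, 1.0, -0.018, -0.0]
contact_force: [-0.1, 0.5, -3.4]
finger_gap: 0.0219
```

Request:
apply_moves([
  [0,0,0,0.02,-0.02,0,0],
  [0,0,0,0.07,-0.05,0,0],
  [0,0,0,0.15,-0.09,0,0],
  [0,0,0,0.24,-0.13,0,0],
  [0,0,0,0.34,-0.16,0,0],
  [0,0,0,0.44,-0.19,0,0],
  [0,0,0,0.53,-0.21,0,0],
  [0,0,0,0.6,-0.22,0,0],
  [0,0,0,0.64,-0.22,0,0],
  [0,0,0,0.667,-0.22,0,0],
  [0,0,0,0.667,-0.22,0,0],
  [0,0,0,0.667,-0.22,0,0],
])

```text
clock: 13.05
ee_pos: [0.5595, -0.1344, 0.3219]
eef_rot: [-0.0, 1.0, -0.018, -0.0]
contact_force: [-0.1, 0.5, -3.0]
finger_gap: 0.0218
```

Run:
```python
from t import *
s=manip.read_state();print(s["ee_pos"],s["finger_gap"],np.round(s["qpos"],2))
c=manip.camera("side");P=cloud(c)
m=(abs(P[...,0]-.56)<.09)&(abs(P[...,1]+.135)<.09)&(P[...,2]>.16)&(P[...,2]<.245);b=P[m]
for lo in np.arange(.16,.245,.01):
    q=b[(b[:,2]>=lo)&(b[:,2]<lo+.01)]
    if len(q)>8: print("z%.3f n%d x %.3f..%.3f y %.3f..%.3f"%(lo+.005,len(q),*np.percentile(q[:,0],[2,98]),*np.percentile(q[:,1],[2,98])))
t=manip.camera("top")
cv2.imwrite("pics/s5.png",np.hstack([cv2.resize(c["frame"][60:260,140:360,::-1],None,fx=1.8,fy=1.8),cv2.resize(t["frame"][90:290,260:480,::-1],None,fx=1.8,fy=1.8)]))
```

```text
[ 0.55949762 -0.13442167  0.3219291 ] 0.021781204595701716 [-0.31  0.12  1.6  -0.    1.42  1.3 ]
z0.175 n151 x 0.534..0.585 y -0.151..-0.106
z0.185 n105 x 0.535..0.585 y -0.145..-0.107
z0.195 n91 x 0.536..0.586 y -0.145..-0.107
z0.205 n118 x 0.534..0.586 y -0.148..-0.106
z0.215 n91 x 0.535..0.586 y -0.146..-0.106
z0.225 n244 x 0.541..0.584 y -0.155..-0.108
z0.235 n124 x 0.534..0.586 y -0.160..-0.105
z0.245 n10 x 0.558..0.563 y -0.160..-0.105
```

View pics/s5.png

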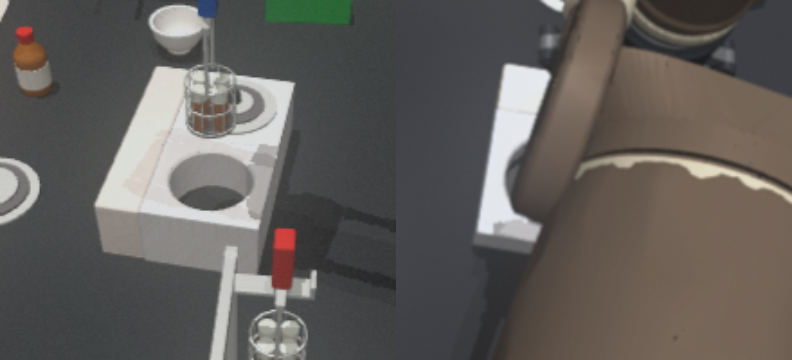

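In the side camera the basket is centred at (0.560,-0.133) and the well at (0.562,-0.133), so they line up. I'll lower it.

Request:
apply_moves([
  [0,0,0,0.004,0,-0.03,0],
  [0,0,0,0.004,0,-0.08,0],
  [0,0,0,0.004,0,-0.14,0],
  [0,0,0,0.004,0,-0.2,0],
  [0,0,0,0.004,0,-0.26,0],
  [0,0,0,0.004,0,-0.32,0],
  [0,0,0,0.004,0,-0.38,0],
  [0,0,0,0.004,0,-0.42,0],
  [0,0,0,0.004,0,-0.445,0],
  [0,0,0,0.004,0,-0.457,0],
  [0,0,0,0.004,0,-0.457,0],
])

```text
clock: 14.52
ee_pos: [0.5615, -0.1347, 0.185]
eef_rot: [0.0, 1.0, -0.018, 0.0]
contact_force: [0.5, 0.2, -2.6]
finger_gap: 0.0219
```

Request:
apply_moves([
  [0,0,0,0,0,-0.005,0],
  [0,0,0,0,0,-0.01,0],
  [0,0,0,0,0,-0.015,0],
  [0,0,0,0,0,-0.019,0],
  [0,0,0,0,0,-0.023,0],
  [0,0,0,0,0,-0.027,0],
  [0,0,0,0,0,-0.03,0],
  [0,0,0,0,0,-0.033,0],
  [0,0,0,0,0,-0.033,0],
])

```text
clock: 15.65
ee_pos: [0.5613, -0.1346, 0.1748]
eef_rot: [-0.0, 1.0, -0.018, -0.0]
contact_force: [-0.1, 0.1, -0.9]
finger_gap: 0.022
```

Request:
apply_moves([
  [0,0,0,0,0,-0.002,0],
  [0,0,0,0,0,-0.004,0],
  [0,0,0,0,0,-0.004,0],
])

```text
clock: 16.02
ee_pos: [0.5615, -0.1346, 0.1739]
eef_rot: [0.0, 1.0, -0.018, 0.0]
contact_force: [-0.9, 0.3, -1.1]
finger_gap: 0.022
```

Run:
```python
from t import *
for _ in range(6): 
    s=manip.read_state();print(np.round(s["contact_force"],2),np.round(s["ee_pos"],4)); c=manip.camera("side")
```

```text
[-0.93  0.33 -1.07] [ 0.5615 -0.1346  0.1739]
[-0.25  0.24 -1.84] [ 0.5615 -0.1346  0.1739]
[-0.28 -0.04 -1.63] [ 0.5615 -0.1346  0.1739]
[-0.23 -0.5  -1.13] [ 0.5615 -0.1346  0.1739]
[-0.08  2.16 -0.6 ] [ 0.5615 -0.1346  0.1739]
[-0.82  0.11  0.07] [ 0.5615 -0.1346  0.1739]
```

Request:
apply_moves([
  [0,0,0,0,0,-0.002,0],
  [0,0,0,0,0,-0.004,0],
  [0,0,0,0,0,-0.004,0],
])

```text
clock: 16.7
ee_pos: [0.5622, -0.1348, 0.1739]
eef_rot: [0.0, 1.0, -0.018, 0.001]
contact_force: [-0.4, 1.5, 4.3]
finger_gap: 0.0221
```

Run:
```python
from t import *
f=[]
for _ in range(6): 
    s=manip.read_state();f.append(s["contact_force"]); c=manip.camera("side")
print(np.mean(f,0),s["ee_pos"])
```

```text
[-0.83655395  0.96814835  5.04686169] [ 0.56225021 -0.13475194  0.17389863]
```

It is on the floor (+5 N). I'll open slowly and then retract.

Request:
apply_moves([
  [0,0,0,0,0,0.002,0.22],
  [0,0,0,0,0,0.002,0.28],
  [0,0,0,0,0,0.002,0.34],
  [0,0,0,0,0,0.002,0.4],
  [0,0,0,0,0,0.002,0.5],
  [0,0,0,0,0,0.002,0.6],
  [0,0,0,0,0,0.002,0.7],
  [0,0,0,0,0,0.002,0.7],
  [0,0,0,0,0,0.002,0.7],
], grip_force=20)

```text
clock: 18.12
ee_pos: [0.5613, -0.1346, 0.1731]
eef_rot: [-0.0, 1.0, -0.018, 0.0]
contact_force: [-0.4, -0.1, -0.6]
finger_gap: 0.0598
```

Request:
apply_moves([
  [0,0,0,0,0,0.03,0.7],
  [0,0,0,0,0,0.08,0.7],
  [0,0,0,0,0,0.15,0.7],
  [0,0,0,0,0,0.24,0.7],
  [0,0,0,0,0,0.35,0.7],
  [0,0,0,0,0,0.45,0.7],
  [0,0,0,0,0,0.55,0.7],
  [0,0,0,0,0,0.6,0.7],
  [0,0,0,0,0,0.6,0.7],
])

```text
clock: 19.25
ee_pos: [0.5621, -0.1349, 0.355]
eef_rot: [0.0, 1.0, -0.018, 0.002]
contact_force: [0.7, 0.4, 0.1]
finger_gap: 0.0598
```

Run:
```python
from m import *
c=manip.camera("side");P=cloud(c)
hsv=cv2.cvtColor(c["frame"],cv2.COLOR_RGB2HSV)
m=(hsv[...,0]>=105)&(hsv[...,0]<=130)&(hsv[...,1]>150)&(P[...,2]>.1)&(abs(P[...,0]-.56)<.06)&(abs(P[...,1]+.135)<.06)
q=P[m];print("blue",len(q),np.percentile(q,[3,50,97],axis=0).round(4).tolist())
for k,q in grips(c,P).items(): print(k,len(q),np.percentile(q,[3,50,97],axis=0).round(4).tolist())
cv2.imwrite("pics/s6.png",cv2.resize(c["frame"][60:420,140:440,::-1],None,fx=1.6,fy=1.6))
```

```text
blue 3 [[0.5562, -0.1387, 0.2196], [0.5589, -0.1316, 0.2202], [0.5611, -0.1259, 0.2202]]
yellow 126 [[0.4765, 0.3281, 0.2612], [0.4824, 0.3381, 0.2639], [0.4925, 0.3493, 0.2652]]
red 234 [[0.4706, 0.1083, 0.2193], [0.4768, 0.1272, 0.2631], [0.486, 0.1304, 0.2654]]
```

View pics/s6.png

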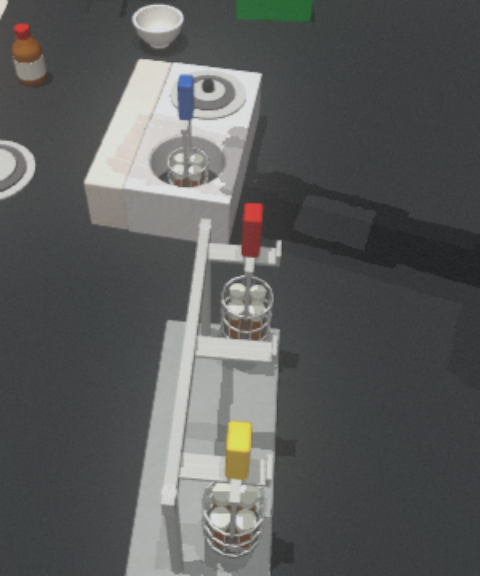

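The blue basket stands upright in the well at (187,160), with its grip top at z ≈ 0.220 against 0.218 expected. Red and yellow are still hanging where they were, and the gripper is clear. I'll hand it in.

```bash
python3 -c "
from cell import manip
print(manip.job_done())"
```

```text
the job is handed in; nothing more can be done
None
```

The blue basket is standing upright on the floor of the open well, released, and the job is handed in after about 19 s of the 48 s allowed. I lifted it 32 mm off its hook, drew it 120 mm clear, carried it in front of the red basket and lowered it in small steps. I opened the fingers once a contact force of about 5 N showed it was on the floor.

- **Blue basket:** the last picture shows it upright near the middle of the well. Its grip top measured z ≈ 0.220 m, against 0.218 m expected. That reading rests on only 3 blue pixels, so the picture is the stronger evidence.
- **Red and yellow baskets:** both still hang where they were, within about 1 mm of the first measurement on the parts of the grips visible each time.
- **Gripper:** it is clear, about 18 cm above the set-down height, with no contact force beyond sensor noise.
- **Disagreement:** the two cameras differed by about 3 mm, so I used the average of both for the grasp and the well. The top camera was not used for the final checks; during the placing the arm blocked its view.

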